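Free the stuck sled of a slotting jig and lock it at its stop

ROBOT

A 7-joint arm with a two-finger parallel gripper is mounted at the origin on a cart in front of the work surface, level with it; the furniture and walls round the work are solid. World frame = base frame: x ahead of the robot, y to its left, z up, the work surface at z = 0. Lengths are in m, angles in rad, forces in N, time in s.
With the tool pointing down it reaches from about 0.425 to 0.825 m from the base axis. Payload 3.6 kg.
Tool frame: the origin (TCP) lies at the very end of the fingers, on their centre line; the grasp point (between the pads) lies 19 mm behind it; x points along the fingers, y is the direction in which the jaws open and shut, and the axes are right-handed (so a half turn about x gives the same grasp; the last joint's range is limited). The gripper opens to 93 mm and grips with 3 to 60 N. Pads are 15 mm wide; open, the fingers measure 128 mm over their backs; the gripper's body (75 mm by 188 mm) begins 65 mm behind the grasp point.
Start: joints at [-1.185, 0.615, -0.013, 1.423, 0.008, 1.103, -0.04], TCP at [0.26, 0.596, 0.219] pointing down, gripper open.
Joint ranges: [-3.12, 3.12], [-0.3, 2.06], [-1.34, 1.32], [0.26, 2.42], [-1.36, 4.5], [0.01, 1.98], [-2.84, 2.84]. Speed limits (rad/s): [2.79, 2.79, 3.14, 3.14, 3.14, 3.14, 3.14].

INTERFACE

Orientations are given as a 3x3 rotation matrix whose columns are the frame's x, y, z axes.
In Python, from station import ctrl, eyes gives the robot as it stands.
- The arm moves only by the shell command python3 -m jog 'ROWS' [OPENING] [FORCE]. ROWS is JSON, a list of rows, each an object of numbers: "tx", "ty", "tz": the shift along the world's x, y, z in m; "yaw": the turn about the world's z in rad. In form: [{"tx": .., "ty": .., "tz": .., "yaw": ..}, ...]. A call has 1 to 12 rows; each row shifts and turns the commanded pose from where the row before left it; what a row does not reach is not made up. A row lasts 1/10 s, in which the tool goes at most 50 mm and 8.59 degrees, less where a joint would pass 70% of its speed; a pose out of reach is approached as far as the arm can. A call is refused whole if a number of a shift passes 0.05 or a number of a turn 0.15, either way. A call with a gripper value outside its range is refused whole. OPENING is the finger opening in m, from 0 to 0.093, set as the call begins (- or left out, the last holds). The fingers move at their own pace and stop on an object; FORCE is the grip in N (left out, the last holds). Time passes only in rows, so rows that do not move let the fingers close. It gives the time, the measured TCP pose, the force and the opening at its end, in the units of the state.
- ctrl.read_state(): the state, without advancing time (a new reading comes with each control period).
- eyes.camera(name): name is "scene" or "top" or "wrist"; returns the picture (384x512x3 uint8, blue, green, red); there is no depth.
- eyes.camera_params(name): a dict with "mtx" (3x3 intrinsics, pixels), "R" (3x3) and "t" (3): a world point X has camera coordinates R X + t. Camera axes: x right, y down, z forward; pixel columns grow to the right and rows downward; lengths in m; the calibration is good to about 2 mm. A picture is of the moment at which its call begins: read the wrist's pose just before it. camera_params takes no time and is no camera call; for the wrist camera it gives the pose at the moment of the call.
- ctrl.sign_off(): hands the job in, once; it reports no verdict.
The state is a dict: "time_s": time; "joints": joint angles; "qd": joint speeds; "joint_efforts": joint torques, N m; "eef_pos": TCP position; "tcp_rot": TCP orientation; "wrist_force": force on the tool from outside, world axes, zero at the start; "torque": the same for the moment, N m; "width": finger opening in m.
Only numpy, scipy, OpenCV 4.12 (cv2) and the standard library are available. Lean on these libraries where they do the work, as an engineer would, in place of code of your own. Each camera call takes 0.05 s, during which the arm holds its last target.

TASK

The sled of the slotting jig is stuck in dried wax at the near end of its rods. Push it by its wooden fence until it breaks free and runs on up to the end stop hidden under the hood, without ramming the stop; then stand the five-toothed steel lock key in the sled's five slots so that every tooth goes through into the bar below and the key sits fully home, and let go. Leave the other things on the bench where they are.

Things in the scene. Friction and masses are not known exactly. Their poses are not given: they have to be found in the camera images.
- jig: the slotting jig, fixed to the bench: plywood base 400 x 120 x 15 mm, end blocks 49 mm high, two steel guide rods, a grey hood (top 70 mm above the bench) over its far end, from x = +118 to +198 mm; origin at the middle of the underside of the base, on the bench; x points along the rods towards the hood (the way the sled is pushed), z up
- sled: aluminium sled on the rods, plate 185 x 96 x 10 mm, top face 54 mm above the bench; moves only along the jig's x, axes parallel to the jig's. Origin: middle of its row of five slots, on the top face. Across its rear stands a wooden fence 92 mm wide, 48 mm high above the plate, from x = -70 to -58 mm. It starts with its origin 100 to 60 mm behind the jig's origin and stays where it is left
- push_face (a point): middle of the fence's rear face, 78 mm above the bench: push here along the jig's +x. Dried wax grips the sled for its first 10 to 50 mm of travel: it takes 8 to 18 N to drag it, differing each time, until it breaks free and runs on against about 2 N up to the solid stop. Pushing with more than 45 N does damage
- hood_mouth (a point): middle of the hood's near edge, 54 mm above the bench. The sled's nose (115 mm ahead of the sled's origin) runs in here and meets the stop somewhere inside: the stop's setting differs each time and is not seen; against it the sled's origin lies 20 to 50 mm ahead of the jig's origin
- slot_row (a point): the sled's origin again: middle of the slot row. Slots go through the plate, 8 mm (x) by 18 mm (y), at x = -32, -16, 0, 16, 32 mm. A fixed steel bar lies 3 mm under the plate; it has five matching slots (8 mm, 16 mm deep) that lie under the sled's only when the sled stands against the stop (at most 2 mm short); elsewhere the bar blocks the teeth
- lock_key: loose steel comb, 0.13 to 0.21 kg, standing on its teeth: spine 84 x 12 x 22 mm (x, y, z), five teeth below it 26 mm long, 5 mm (x) by 14 mm (y), narrowed tips, at x = -32, -16, 0, 16, 32 mm. Origin: middle of the spine's underside, 26 mm above the tips; z up, x along the spine; same after a half turn. Fully home the spine rests on the plate, origin on the sled's origin
- sleeve_0: bystander: yellow sanding sleeve 26 mm across, 30 mm high, origin under its middle
- chuck_key: bystander: small T-shaped chuck key 50 x 66 x 12 mm lying on the bench, origin under its middle
- eraser: bystander: blue and white eraser 23 x 50 x 13 mm lying on the bench, origin under its middle
- wax_tin: bystander: flat green tin 78 mm across, 30 mm high, behind the vice, origin under its middle
- burr_block: bystander: wooden block of burrs 50 x 130 x 66 mm, origin under its middle
Not all that is in view belongs to the job. There is more than one size of the lock_key; the one meant has the size given above.

How it is judged:
At the end, for the whole second after the job is handed in: The lock key stands upright in the sled's slots (spine within 2.5 mm of the plate, centred within 5 mm, in line with the slots), which is only possible with the sled at its end stop; key and sled are at rest (z of lock_key in the frame of sled between -0.0025 and 0.0025 m and horizontal distance between lock_key and sled below 0.005 m and angle between the x axis of lock_key and the x axis of sled, either way round below 0.12 rad and angle between lock_key's own z axis and vertical below 0.06 rad and linear speed of each of lock_key, sled below 0.01 m/s); the robot touches nothing.
It fails at once if the sled is pressed with more than 45 N (stop rammed) (contact force between any of the arm, the fingers and sled above 45 N).
It fails at once if a bystander is displaced by more than 30 mm (distance of any of sleeve_0, chuck_key, eraser, wax_tin, burr_block from where it was at the start of the episode above 0.03 m).
It also fails if it takes over 64 s, if anything falls off the work surface, if the arm or the gripper's body presses on something with over 40 N, if the wrist force passes 120 N, or if a joint passes its speed limit or range.

## Working session

There is one attempt and no reset: what is moved stays moved. The work goes in short steps, Python scripts to look and compute and a shell command to move; the robot and the scene stay as the last step left them, time stands still between calls to the robot, and variables do not carry over. Pictures are saved under pics/ and viewed, and the job is handed in when it is done.

```bash
ls; mkdir -p pics; python3 - <<'E'
from station import ctrl, eyes
import cv2, numpy as np
s=ctrl.read_state(); print({k:np.round(v,3).tolist() for k,v in s.items()})
for n in ["scene","top","wrist"]:
    im=eyes.camera(n); cv2.imwrite(f"pics/{n}0.png",im)
    p=eyes.camera_params(n); print(n,{k:np.round(v,4).tolist() for k,v in p.items()})
E
```

```text
pics
{'time_s': 0.0, 'joints': [-1.186, 0.616, -0.013, 1.425, 0.008, 1.103, -0.04], 'qd': [-0.001, -0.0, 0.001, 0.0, 0.001, 0.001, 0.0], 'joint_efforts': [0.0, -45.893, 0.209, -16.574, -0.061, 0.02, 0.0], 'eef_pos': [0.26, 0.595, 0.217], 'tcp_rot': [[-0.001, 0.4, 0.916], [-0.002, 0.916, -0.4], [-1.0, -0.003, 0.0]], 'wrist_force': [0.738, 0.192, 0.827], 'torque': [0.022, 0.01, -0.044], 'width': 0.093}
scene {'mtx': [[362.7411, 0.0, 262.528], [0.0, 362.7411, 192.0202], [0.0, 0.0, 1.0]], 'R': [[0.698, -0.7158, 0.0197], [-0.3096, -0.3264, -0.8931], [0.6457, 0.6173, -0.4495]], 't': [-0.3881, 0.2469, 0.5286]}
top {'mtx': [[364.2591, 0.0, 253.5359], [0.0, 364.2591, 182.2994], [0.0, 0.0, 1.0]], 'R': [[-0.0051, -0.9997, -0.025], [-0.9896, 0.0087, -0.1433], [0.1434, 0.024, -0.9894]], 't': [-0.0123, 0.5695, 0.9196]}
wrist {'mtx': [[288.2726, 0.0, 256.6808], [0.0, 288.2726, 192.7093], [0.0, 0.0, 1.0]], 'R': [[0.3988, 0.9171, -0.0013], [0.8895, -0.3864, 0.2439], [0.2232, -0.0984, -0.9698]], 't': [-0.6481, -0.0298, 0.3899]}
```

View pics/top0.png

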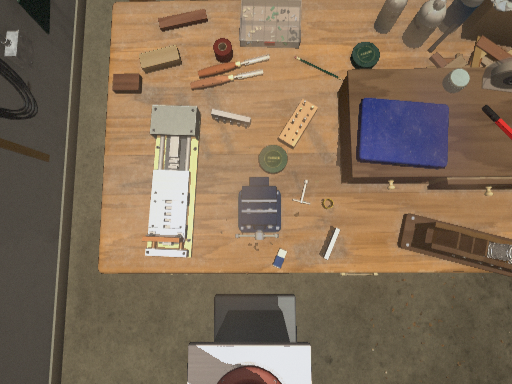

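View pics/scene0.png

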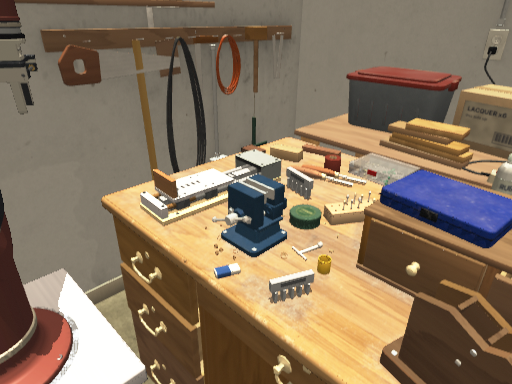

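View pics/wrist0.png

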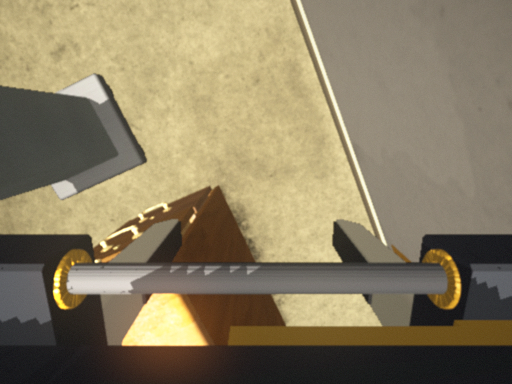

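```bash
python3 - <<'E'
import cv2
a=cv2.imread('pics/top0.png')
cv2.imwrite('pics/top0_jig.png',cv2.resize(a[95:270,130:215],None,fx=3.4,fy=3.4,interpolation=cv2.INTER_CUBIC))
cv2.imwrite('pics/top0_keys.png',cv2.resize(a[95:275,200:350],None,fx=3.3,fy=3.3,interpolation=cv2.INTER_CUBIC))
b=cv2.imread('pics/scene0.png')
cv2.imwrite('pics/scene0_z.png',cv2.resize(b[130:310,130:360],None,fx=3.3,fy=3.3,interpolation=cv2.INTER_CUBIC))
E
```

```text
(no output)
```

View pics/top0_jig.png

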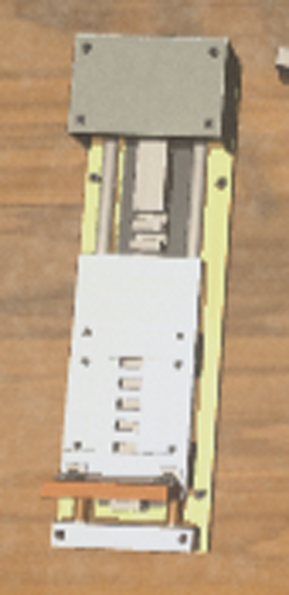

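View pics/top0_keys.png

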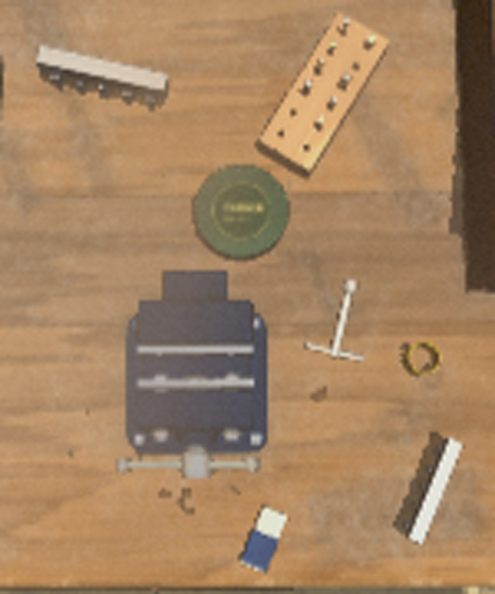

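View pics/scene0_z.png

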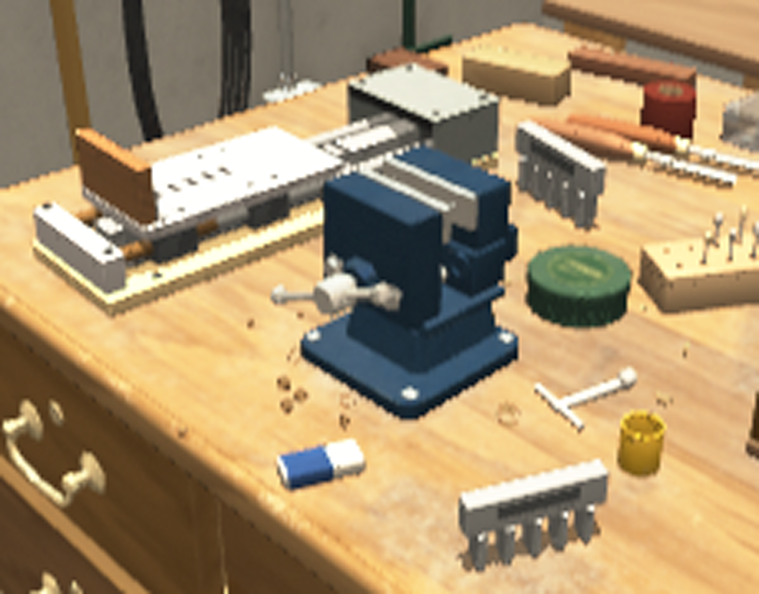

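```bash
cat > h.py <<'E'
import numpy as np, cv2
from station import eyes
def ray(n,uv,z,P=None):
    P=P or eyes.camera_params(n); K,R,t=map(np.array,(P['mtx'],P['R'],P['t']))
    c=-R.T@t; d=R.T@np.linalg.solve(K,[uv[0],uv[1],1.]); return c+d*(z-c[2])/d[2]
def proj(n,X,P=None):
    P=P or eyes.camera_params(n); K,R,t=map(np.array,(P['mtx'],P['R'],P['t']))
    q=K@(R@np.array(X,float)+t); return q[:2]/q[2]
E
python3 - <<'E'
from h import *
a=cv2.imread('pics/top0.png')
def T(pts,z,o,f): 
    r=np.array([ray('top',(p[0]/f+o[0],p[1]/f+o[1]),z) for p in pts]); print(np.round(r,4).tolist()); return r
print('hood');h=T([(76,36),(229,38),(222,137),(70,134)],.070,(130,95),3.4)
print('slots');s=T([(130,363),(130,384),(129,405),(128,425),(126,447)],.054,(130,95),3.4)
print('sledfront');T([(79,255),(200,257)],.054,(130,95),3.4)
print('fence top');T([(42,485),(168,486),(42,495),(168,497)],.102,(130,95),3.4)
print('nearblock');T([(52,545),(192,549)],.049,(130,95),3.4)
print('A');
for z in(.040,.048,.056):
    r=T([(40,47),(168,75),(166,90),(38,65)],z,(200,95),3.3);print(np.linalg.norm(r[0]-r[1]),np.linalg.norm(r[0]-r[3]))
print('B')
for z in(.040,.048,.056):
    r=T([(450,438),(461,443),(420,543),(408,538)],z,(200,95),3.3);print(np.linalg.norm(r[0]-r[3]),np.linalg.norm(r[0]-r[1]))
E
```

```text
hood
[[0.7733, 0.2507, 0.07], [0.77, 0.1307, 0.07], [0.6907, 0.1347, 0.07], [0.6945, 0.2526, 0.07]]
slots
[[0.5184, 0.2051, 0.054], [0.5023, 0.2047, 0.054], [0.4864, 0.205, 0.054], [0.4713, 0.2053, 0.054], [0.4547, 0.2064, 0.054]]
sledfront
[[0.6025, 0.2472, 0.054], [0.6, 0.1531, 0.054]]
fence top
[[0.4269, 0.2534, 0.102], [0.4257, 0.1628, 0.102], [0.4198, 0.2532, 0.102], [0.418, 0.1626, 0.102]]
nearblock
[[0.3819, 0.2616, 0.049], [0.3785, 0.1556, 0.049]]
A
[[0.7717, 0.0957, 0.04], [0.7463, -0.01, 0.04], [0.7336, -0.0083, 0.04], [0.7563, 0.0971, 0.04]]
0.10869712068675588 0.015491018338307197
[[0.7689, 0.0945, 0.048], [0.7437, -0.0103, 0.048], [0.7311, -0.0086, 0.048], [0.7536, 0.096, 0.048]]
0.10778280843534957 0.015360714722498621
[[0.766, 0.0934, 0.056], [0.741, -0.0105, 0.056], [0.7285, -0.0089, 0.056], [0.7509, 0.0948, 0.056]]
0.1068684961839433 0.015230411106689821
B
[[0.4493, -0.2292, 0.04], [0.4454, -0.2376, 0.04], [0.369, -0.2031, 0.04], [0.3728, -0.194, 0.04]]
0.08418626800627631 0.00926446884409151
[[0.4492, -0.2276, 0.048], [0.4453, -0.2359, 0.048], [0.3695, -0.2018, 0.048], [0.3733, -0.1927, 0.048]]
0.08347813024005034 0.009186540217156291
[[0.449, -0.226, 0.056], [0.4452, -0.2343, 0.056], [0.3701, -0.2004, 0.056], [0.3738, -0.1914, 0.056]]
0.08276999247382441 0.009108611590221145
```

```bash
python3 -m jog '[{"tx":0.014,"ty":-0.038,"yaw":0.036},{"tx":0.014,"ty":-0.038,"yaw":0.036},{"tx":0.014,"ty":-0.038,"yaw":0.036},{"tx":0.014,"ty":-0.038,"yaw":0.036},{"tx":0.014,"ty":-0.038,"yaw":0.036},{"tx":0.014,"ty":-0.038,"yaw":0.036},{"tx":0.014,"ty":-0.038,"yaw":0.036},{"tx":0.014,"ty":-0.038,"yaw":0.036},{"tx":0.012,"ty":-0.04,"yaw":0.036},{"tx":0.012,"ty":-0.04,"yaw":0.036},{}]' 0
python3 - <<'E'
from h import *
from station import ctrl
s=ctrl.read_state();print(s['time_s'],np.round(s['eef_pos'],4),np.round(s['tcp_rot'],3).tolist(),s['width'],np.round(s['wrist_force'],2))
P=eyes.camera_params('wrist');im=eyes.camera('wrist');cv2.imwrite('pics/w1.png',im)
import pickle;pickle.dump({k:np.array(v) for k,v in P.items()},open('pics/w1.pkl','wb'))
E
```

```text
0.15 [0.2599 0.5951 0.2178] [[-0.001, 0.4, 0.916], [-0.002, 0.916, -0.4], [-1.0, -0.002, 0.0]] 0.09309667193725694 [-0.25 -0.36 -0.6 ]invalid input
```

View pics/w1.png

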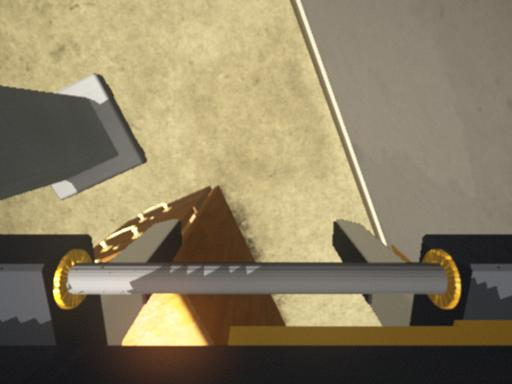

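The move was refused, because of the empty row I suspect. The picture is the same as at the start.

```bash
python3 -m jog '[{"tx":0.014,"ty":-0.038,"tz":0,"yaw":0.036},{"tx":0.014,"ty":-0.038,"tz":0,"yaw":0.036},{"tx":0.014,"ty":-0.038,"tz":0,"yaw":0.036},{"tx":0.014,"ty":-0.038,"tz":0,"yaw":0.036},{"tx":0.014,"ty":-0.038,"tz":0,"yaw":0.036},{"tx":0.014,"ty":-0.038,"tz":0,"yaw":0.036},{"tx":0.014,"ty":-0.038,"tz":0,"yaw":0.036},{"tx":0.014,"ty":-0.038,"tz":0,"yaw":0.036},{"tx":0.012,"ty":-0.04,"tz":0,"yaw":0.036},{"tx":0.012,"ty":-0.04,"tz":0,"yaw":0.036},{"tx":0,"ty":0,"tz":0,"yaw":0}]' 0
python3 - <<'E'
from h import *
from station import ctrl
s=ctrl.read_state();print(s['time_s'],np.round(s['eef_pos'],4),np.round(s['tcp_rot'],3).tolist(),s['width'],np.round(s['wrist_force'],2))
P=eyes.camera_params('wrist');im=eyes.camera('wrist');cv2.imwrite('pics/w1.png',im)
import pickle;pickle.dump({k:np.array(v) for k,v in P.items()},open('pics/w1.pkl','wb'))
E
```

```text
time_s: 1.3
eef_pos: [0.3979, 0.2049, 0.2186]
tcp_rot: [[0.0, 0.063, 0.998], [-0.004, 0.998, -0.063], [-1.0, -0.004, 0.001]]
wrist_force: [-0.8, 1.0, 0.3]
width: 0.0097
1.3 [0.3979 0.2049 0.2186] [[0.0, 0.063, 0.998], [-0.004, 0.998, -0.063], [-1.0, -0.004, 0.001]] 0.009744183798998475 [-0.79  0.99  0.3 ]
```

View pics/w1.png

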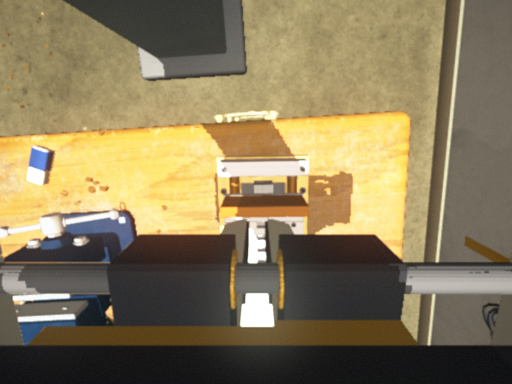

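```bash
python3 - <<'E'
import cv2
a=cv2.imread('pics/w1.png')
cv2.imwrite('pics/w1z.png',cv2.resize(a[145:240,200:330],None,fx=6,fy=6,interpolation=cv2.INTER_CUBIC))
E
```

```text
(no output)
```

View pics/w1z.png

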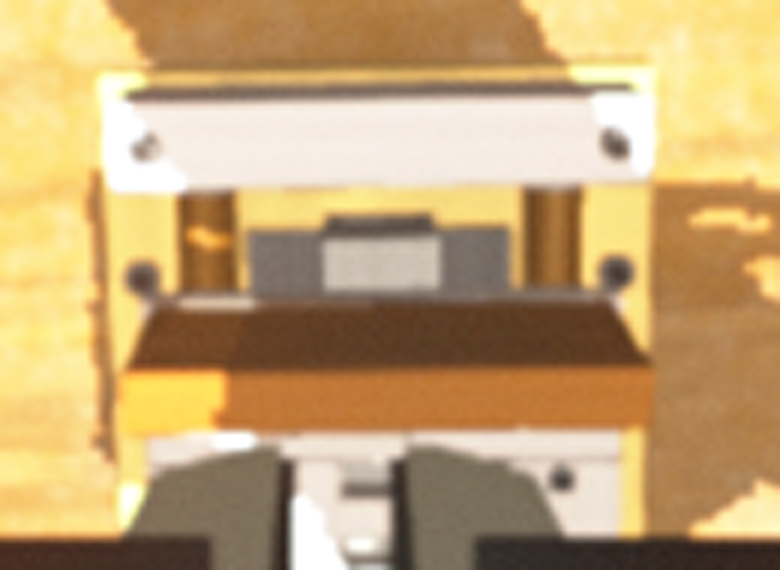

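```bash
python3 - <<'E'
from h import *
import pickle;P=pickle.load(open('pics/w1.pkl','rb'))
def T(nm,pts,z):
    r=np.array([ray('wrist',(p[0]/6+200-.4,p[1]/6+145-.4),z,P) for p in pts]);print(nm,np.round(r[:,:2],4).tolist())
    for i in range(0,len(r)-1,2):
        d=r[i+1]-r[i];print('  mid',np.round((r[i]+r[i+1])[:2]/2,4),'yaw',np.degrees(np.arctan2(d[0],-d[1])) , np.linalg.norm(d))
T('fence',[(652,366),(122,370),(654,428),(122,433)],.102)
T('fence bottom',[(605,298),(170,300)],.056)
T('block',[(640,92),(115,98),(655,183),(105,190)],.049)
print(-np.array(P['R']).T@P['t'])
E
```

```text
fence [[0.4184, 0.2553], [0.4137, 0.1648], [0.4296, 0.2554], [0.425, 0.1638]]
  mid [0.416 0.21 ] yaw -2.993902199733015 0.09058025612842759
  mid [0.4273 0.2096] yaw -2.8699936108011452 0.09176874055711083
fence bottom [[0.4182, 0.2539], [0.4134, 0.1684]]
  mid [0.4158 0.2112] yaw -3.181668990988334 0.08554159004795599
block [[0.379, 0.2626], [0.374, 0.1604], [0.3972, 0.2652], [0.392, 0.1567]]
  mid [0.3765 0.2115] yaw -2.8215412110818345 0.10239025312212946
  mid [0.3946 0.2109] yaw -2.7264362276814658 0.10867649714899667
[0.33030323 0.20870331 0.38535657]
```

```bash
python3 -m jog '[{"tx":-0.006,"ty":0.006,"tz":-0.03,"yaw":0.012},{"tx":0,"ty":0,"tz":-0.04,"yaw":0},{"tx":0,"ty":0,"tz":-0.04,"yaw":0},{"tx":0,"ty":0,"tz":-0.036,"yaw":0},{"tx":0,"ty":0,"tz":0,"yaw":0},{"tx":0,"ty":0,"tz":0,"yaw":0}]' 0
```

```text
time_s: 1.95
eef_pos: [0.3899, 0.2188, 0.0728]
tcp_rot: [[-0.001, 0.038, 0.999], [0.0, 0.999, -0.038], [-1.0, 0.0, -0.001]]
wrist_force: [1.4, -0.2, 0.4]
width: 0.0004
```

```bash
python3 -m jog '[{"tx":0.008,"ty":-0.008,"tz":0.002,"yaw":-0.012},{"tx":0.005,"ty":0,"tz":0,"yaw":0},{"tx":0.004,"ty":0,"tz":0,"yaw":0},{"tx":0.003,"ty":0,"tz":0,"yaw":0},{"tx":0.002,"ty":0,"tz":0,"yaw":0}]' 0
```

```text
time_s: 2.45
eef_pos: [0.4082, 0.2093, 0.0749]
tcp_rot: [[-0.008, 0.05, 0.999], [-0.002, 0.999, -0.05], [-1.0, -0.002, -0.007]]
wrist_force: [-8.9, 1.0, 5.6]
width: 0.0007
```

```bash
python3 -m jog '[{"tx":0.003,"ty":0,"tz":0,"yaw":0},{"tx":0.003,"ty":0,"tz":0,"yaw":0},{"tx":0.002,"ty":0,"tz":0,"yaw":0},{"tx":0.002,"ty":0,"tz":0,"yaw":0}]' 0
```

```text
time_s: 2.85
eef_pos: [0.4169, 0.2088, 0.0747]
tcp_rot: [[-0.01, 0.05, 0.999], [-0.003, 0.999, -0.05], [-1.0, -0.004, -0.01]]
wrist_force: [-9.6, -0.3, 6.1]
width: 0.0006
```

```bash
python3 -m jog '[{"tx":0.004,"ty":-0.0002,"tz":0,"yaw":0},{"tx":0.004,"ty":-0.0002,"tz":0,"yaw":0},{"tx":0.004,"ty":-0.0002,"tz":0,"yaw":0},{"tx":0.004,"ty":-0.0002,"tz":0,"yaw":0},{"tx":0.004,"ty":-0.0002,"tz":0,"yaw":0}]' 0
```

```text
time_s: 3.35
eef_pos: [0.436, 0.208, 0.0747]
tcp_rot: [[-0.012, 0.05, 0.999], [-0.003, 0.999, -0.05], [-1.0, -0.004, -0.012]]
wrist_force: [-10.1, 0.1, 8.0]
width: 0.0004
```

```bash
python3 -m jog '[{"tx":0.004,"ty":-0.0002,"tz":0,"yaw":0},{"tx":0.004,"ty":-0.0002,"tz":0,"yaw":0},{"tx":0.004,"ty":-0.0002,"tz":0,"yaw":0},{"tx":0.004,"ty":-0.0002,"tz":0,"yaw":0},{"tx":0.004,"ty":-0.0002,"tz":0,"yaw":0}]' 0
```

```text
time_s: 3.85
eef_pos: [0.4623, 0.207, 0.0746]
tcp_rot: [[-0.001, 0.052, 0.999], [-0.001, 0.999, -0.052], [-1.0, -0.001, -0.001]]
wrist_force: [-2.0, -1.7, 0.2]
width: 0.0003
```

```bash
python3 -m jog '[{"tx":0.005,"ty":-0.0002,"tz":0,"yaw":0},{"tx":0.006,"ty":-0.0003,"tz":0,"yaw":0},{"tx":0.006,"ty":-0.0003,"tz":0,"yaw":0},{"tx":0.006,"ty":-0.0003,"tz":0,"yaw":0},{"tx":0.006,"ty":-0.0003,"tz":0,"yaw":0},{"tx":0.006,"ty":-0.0003,"tz":0,"yaw":0},{"tx":0.004,"ty":-0.0002,"tz":0,"yaw":0},{"tx":0.003,"ty":0,"tz":0,"yaw":0},{"tx":0.002,"ty":0,"tz":0,"yaw":0}]' 0
```

```text
time_s: 4.75
eef_pos: [0.5064, 0.2058, 0.0747]
tcp_rot: [[0.0, 0.052, 0.999], [0.0, 0.999, -0.052], [-1.0, 0.0, 0.0]]
wrist_force: [-1.6, -1.5, 0.2]
width: 0.0009
```

```bash
python3 -m jog '[{"tx":0.002,"ty":-0.0001,"tz":0,"yaw":0},{"tx":0.002,"ty":-0.0001,"tz":0,"yaw":0},{"tx":0.002,"ty":-0.0001,"tz":0,"yaw":0},{"tx":0.002,"ty":-0.0001,"tz":0,"yaw":0}]' 0
```

```text
time_s: 5.15
eef_pos: [0.5142, 0.2054, 0.0747]
tcp_rot: [[-0.0, 0.052, 0.999], [0.0, 0.999, -0.052], [-1.0, 0.0, -0.0]]
wrist_force: [-1.6, -2.0, -0.3]
width: 0.0005
```

```bash
python3 -m jog '[{"tx":0.002,"ty":-0.0001,"tz":0,"yaw":0},{"tx":0.002,"ty":-0.0001,"tz":0,"yaw":0},{"tx":0.002,"ty":-0.0001,"tz":0,"yaw":0},{"tx":0.002,"ty":-0.0001,"tz":0,"yaw":0}]' 0
```

```text
time_s: 5.55
eef_pos: [0.5223, 0.2051, 0.0747]
tcp_rot: [[0.0, 0.052, 0.999], [0.0, 0.999, -0.052], [-1.0, 0.0, 0.0]]
wrist_force: [-1.8, -1.2, 1.0]
width: 0.0004
```

```bash
python3 -m jog '[{"tx":0.002,"ty":-0.0001,"tz":0,"yaw":0},{"tx":0.002,"ty":-0.0001,"tz":0,"yaw":0},{"tx":0.002,"ty":-0.0001,"tz":0,"yaw":0},{"tx":0.002,"ty":-0.0001,"tz":0,"yaw":0}]' 0
```

```text
time_s: 5.95
eef_pos: [0.5256, 0.2049, 0.0746]
tcp_rot: [[-0.01, 0.05, 0.999], [-0.001, 0.999, -0.05], [-1.0, -0.002, -0.009]]
wrist_force: [-11.6, -1.1, 9.7]
width: 0.0007
```

```bash
python3 -m jog '[{"tx":0.002,"ty":0,"tz":0,"yaw":0},{"tx":0.001,"ty":0,"tz":0,"yaw":0},{"tx":0,"ty":0,"tz":0,"yaw":0}]' 0
```

```text
time_s: 6.25
eef_pos: [0.5255, 0.2049, 0.0744]
tcp_rot: [[-0.015, 0.049, 0.999], [-0.003, 0.999, -0.05], [-1.0, -0.003, -0.015]]
wrist_force: [-13.5, -0.1, 10.6]
width: 0.0004
```

```bash
python3 -m jog '[{"tx":-0.012,"ty":0,"tz":0,"yaw":0},{"tx":-0.018,"ty":0,"tz":0.01,"yaw":0},{"tx":0,"ty":0,"tz":0.04,"yaw":0},{"tx":0.01,"ty":0,"tz":0.045,"yaw":0},{"tx":0.045,"ty":0,"tz":0.02,"yaw":0},{"tx":0.045,"ty":0,"tz":0,"yaw":0},{"tx":0.045,"ty":0,"tz":0,"yaw":0},{"tx":0.01,"ty":0,"tz":0,"yaw":0},{"tx":0,"ty":0,"tz":0,"yaw":0},{"tx":0,"ty":0,"tz":0,"yaw":0}]' 0.093
python3 - <<'E'
from h import *
from station import ctrl
s=ctrl.read_state();print(s['time_s'],np.round(s['eef_pos'],4),np.round(s['qd'],3))
P=eyes.camera_params('wrist');im=eyes.camera('wrist');cv2.imwrite('pics/w2.png',im)
import pickle;pickle.dump({k:np.array(v) for k,v in P.items()},open('pics/w2.pkl','wb'))
E
```

```text
time_s: 7.25
eef_pos: [0.6581, 0.205, 0.1896]
tcp_rot: [[0.0, 0.051, 0.999], [0.001, 0.999, -0.051], [-1.0, 0.001, 0.0]]
wrist_force: [-0.7, 0.2, 0.1]
width: 0.0758
7.25 [0.6581 0.205  0.1896] [-0.009 -0.02  -0.006  0.026 -0.001  0.006  0.002]
```

View pics/w2.png

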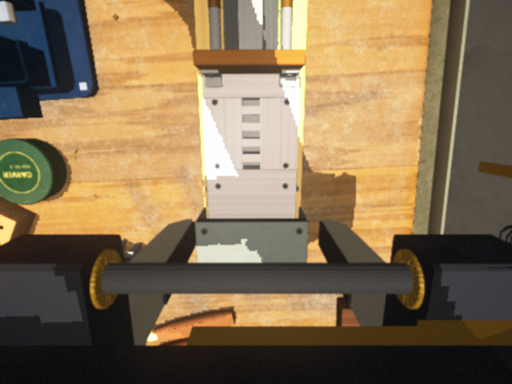

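```bash
python3 - <<'E'
import cv2
a=cv2.imread('pics/w2.png')
cv2.imwrite('pics/w2z.png',cv2.resize(a[85:180,200:305],None,fx=6,fy=6,interpolation=cv2.INTER_CUBIC))
g=cv2.cvtColor(a,cv2.COLOR_BGR2GRAY);print(g[96:172,248].tolist());print(g[117,232:272].tolist());
E
```

```text
[200, 157, 109, 111, 156, 172, 175, 172, 173, 182, 213, 224, 222, 223, 222, 223, 225, 217, 189, 172, 174, 177, 176, 176, 176, 176, 196, 217, 223, 224, 225, 223, 224, 222, 208, 185, 175, 176, 178, 177, 165, 130, 159, 207, 223, 224, 223, 223, 225, 222, 201, 184, 179, 177, 168, 128, 92, 125, 199, 221, 224, 223, 223, 222, 219, 212, 189, 178, 164, 130, 102, 102, 112, 155, 197, 202]
[218, 220, 219, 222, 222, 222, 222, 219, 221, 211, 169, 165, 172, 174, 176, 173, 177, 176, 176, 178, 180, 177, 177, 180, 175, 178, 175, 191, 213, 218, 217, 216, 216, 218, 219, 216, 214, 214, 220, 219]
```

View pics/w2z.png

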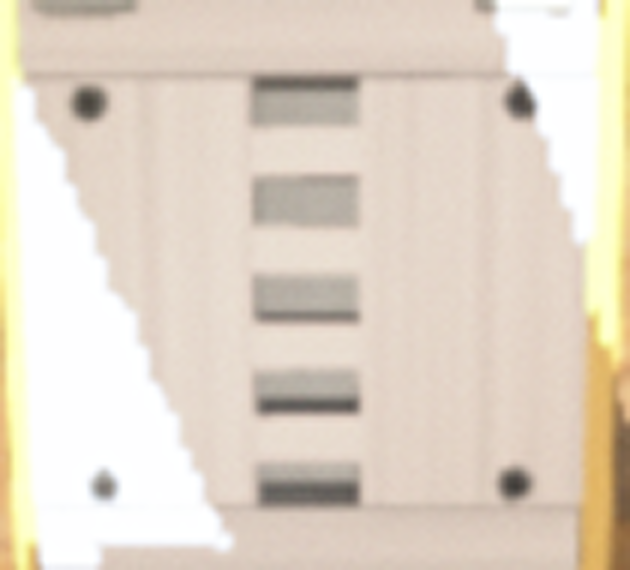

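```bash
python3 - <<'E'
from h import *
import pickle;P=pickle.load(open('pics/w2.pkl','rb'))
r=np.array([ray('wrist',(u/6+200-.4,v/6+85-.4),.054,P) for u,v in [(304.5,101),(305,201),(305.5,297.5),(306,391),(308,485)]])
print(np.round(r,4).tolist(),np.diff(r[:,0]),r.mean(0))
print('yaw',np.polyfit(r[:,0],r[:,1],1))
f=[ray('wrist',p,z,P) for p,z in[((194,51),.102),((306,51),.102)]];print(f)
h=[ray('wrist',p,.07,P) for p in[((196.,219)),((307.,220))]];print(h)
print(-P['R'].T@P['t'])
E
```

```text
[[0.5721, 0.2022, 0.054], [0.5882, 0.2014, 0.054], [0.6042, 0.2006, 0.054], [0.6201, 0.1999, 0.054], [0.6366, 0.1993, 0.054]] [0.01614194 0.01600163 0.01591823 0.01644382] [0.6042435  0.20069535 0.054     ]
yaw [-0.04655044  0.22882314]
[array([0.53378385, 0.15965507, 0.102     ]), array([0.53828342, 0.25021271, 0.102     ])]
[array([0.68772716, 0.13911331, 0.07      ]), array([0.69469147, 0.25534052, 0.07      ])]
[0.59039845 0.20731492 0.35634996]
```

```bash
python3 -m jog '[{"tx":-0.016,"ty":-0.037,"tz":0.005,"yaw":-0.032},{"tx":-0.016,"ty":-0.037,"tz":0.005,"yaw":-0.032},{"tx":-0.016,"ty":-0.037,"tz":0,"yaw":-0.032},{"tx":-0.016,"ty":-0.037,"tz":0,"yaw":-0.032},{"tx":-0.016,"ty":-0.037,"tz":0,"yaw":-0.032},{"tx":-0.016,"ty":-0.037,"tz":0,"yaw":-0.032},{"tx":-0.016,"ty":-0.037,"tz":0,"yaw":-0.032},{"tx":-0.016,"ty":-0.037,"tz":0,"yaw":-0.032},{"tx":-0.016,"ty":-0.037,"tz":0,"yaw":-0.032},{"tx":-0.016,"ty":-0.037,"tz":0,"yaw":-0.032},{"tx":-0.017,"ty":-0.037,"tz":0,"yaw":-0.032},{"tx":-0.017,"ty":-0.038,"tz":0,"yaw":-0.029}]' 0.06
python3 -m jog '[{"tx":0,"ty":0,"tz":-0.015,"yaw":0},{"tx":0,"ty":0,"tz":-0.015,"yaw":0},{"tx":0,"ty":0,"tz":0,"yaw":0},{"tx":0,"ty":0,"tz":0,"yaw":0}]'
python3 - <<'E'
from h import *
from station import ctrl
s=ctrl.read_state();print(s['time_s'],np.round(s['eef_pos'],4),np.round(s['qd'],3))
P=eyes.camera_params('wrist');im=eyes.camera('wrist');cv2.imwrite('pics/w3.png',im)
import pickle;pickle.dump({k:np.array(v) for k,v in P.items()},open('pics/w3.pkl','wb'))
im=eyes.camera('top');cv2.imwrite('pics/top3.png',im)
E
```

```text
time_s: 8.5
eef_pos: [0.4632, -0.2407, 0.2005]
tcp_rot: [[0.002, 0.419, 0.908], [-0.0, 0.908, -0.419], [-1.0, 0.001, 0.002]]
wrist_force: [0.4, -0.5, -0.5]
width: 0.0597
time_s: 8.9
eef_pos: [0.4642, -0.2396, 0.1703]
tcp_rot: [[0.001, 0.418, 0.908], [0.0, 0.908, -0.418], [-1.0, 0.0, 0.001]]
wrist_force: [-0.5, 0.4, 0.5]
width: 0.0602
8.9 [ 0.4642 -0.2396  0.1703] [-0.004 -0.007  0.005 -0.022  0.002  0.001 -0.002]
```

View pics/w3.png

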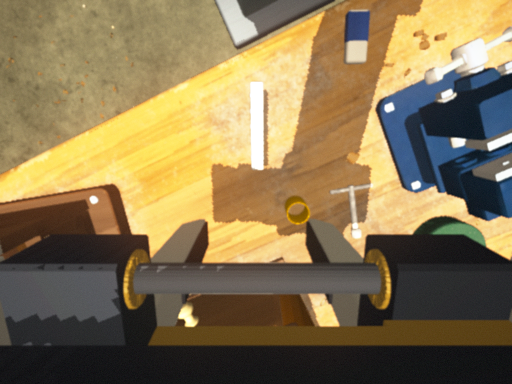

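```bash
python3 - <<'E'
from h import *
import pickle;P=pickle.load(open('pics/w3.pkl','rb'))
a=cv2.imread('pics/w3.png');g=a.min(2)
m=np.zeros_like(g);m[70:182,235:280]=(g[70:182,235:280]>170)*255
cs=max(cv2.findContours(m,0,2)[0],key=cv2.contourArea)
rc=cv2.minAreaRect(cs);b=cv2.boxPoints(rc);print(rc)
w=np.array([ray('wrist',p,.048,P) for p in b]);print(np.round(w,4).tolist(),[np.linalg.norm(w[i]-w[(i+1)%4]) for i in range(4)],w.mean(0))
e=[(i,np.linalg.norm(w[i]-w[(i+1)%4])) for i in range(4)];i=max(e,key=lambda q:q[1])[0];d=w[(i+1)%4]-w[i];print('yaw',np.arctan(d[1]/d[0]))
print('sleeve',ray('wrist',(297,209),.03,P),'eraser',ray('wrist',(357,50),.013,P),'chuck end',ray('wrist',(332,190),.01,P))
# check with top
c=w.mean(0);print(proj('top',c))
E
```

```text
((251.246337890625, 119.28490447998047), (33.6355094909668, 97.66581726074219), 6.044092178344727)
[[0.4321, -0.2562, 0.048], [0.3539, -0.2075, 0.048], [0.3698, -0.1804, 0.048], [0.4495, -0.227, 0.048]] [np.float64(0.0920667915881298), np.float64(0.03140304441938249), np.float64(0.09231761026492602), np.float64(0.03400815981213929)] [ 0.401305   -0.21780845  0.048     ]
yaw -0.5291015131120631
sleeve [ 0.50868322 -0.21157997  0.03      ] eraser [ 0.38203664 -0.08914782  0.013     ] chuck end [ 0.51122134 -0.16541539  0.01      ]
[333.19536949 246.75605459]
```

```bash
python3 - <<'E'
import cv2
a=cv2.imread('pics/w3.png')
cv2.imwrite('pics/w3z.png',cv2.resize(a[75:180,220:300],None,fx=5.5,fy=5.5,interpolation=cv2.INTER_CUBIC))
E
```

```text
(no output)
```

View pics/w3z.png

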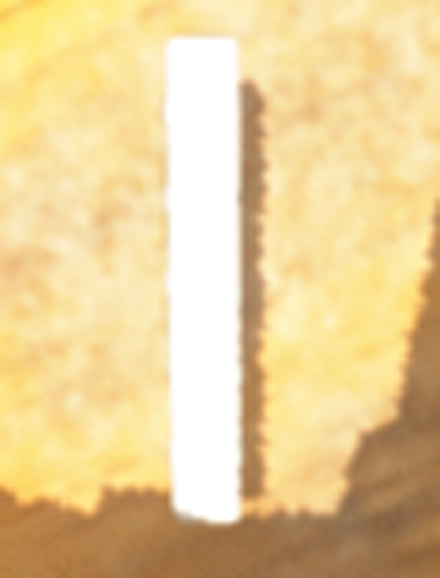

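```bash
python3 - <<'E'
from h import *
import pickle;P=pickle.load(open('pics/w3.pkl','rb'))
for z in(.048,):
    w=np.array([ray('wrist',(u/5.5+220-.4,v/5.5+75-.4),z,P) for u,v in[(167,38),(240,38),(241,520),(173,516)]])
    A=(w[0]+w[1])/2;B=(w[2]+w[3])/2;print(np.round(w,4).tolist(),'c',w.mean(0),'L',np.linalg.norm(A-B),'W',np.linalg.norm(w[0]-w[1]),'yaw',np.arctan2((B-A)[1],(B-A)[0]))
E
```

```text
[[0.3679, -0.2035, 0.048], [0.3731, -0.1921, 0.048], [0.4493, -0.2263, 0.048], [0.4434, -0.2373, 0.048]] c [ 0.40842203 -0.21479245  0.048     ] L 0.08307988267547287 W 0.012507882751429777 yaw -0.4221779548218359
```

```bash
python3 -m jog '[{"tx":-0.028,"ty":0.0125,"tz":0,"yaw":0.002},{"tx":-0.0275,"ty":0.0125,"tz":-0.02,"yaw":0.002},{"tx":0,"ty":0,"tz":-0.035,"yaw":0},{"tx":0,"ty":0,"tz":-0.035,"yaw":0},{"tx":0,"ty":0,"tz":-0.03,"yaw":0},{"tx":0,"ty":0,"tz":-0.015,"yaw":0},{"tx":0,"ty":0,"tz":-0.005,"yaw":0},{"tx":0,"ty":0,"tz":0,"yaw":0},{"tx":0,"ty":0,"tz":0,"yaw":0}]' 0.05
```

```text
time_s: 9.9
eef_pos: [0.4096, -0.2158, 0.0306]
tcp_rot: [[0.002, 0.415, 0.91], [-0.001, 0.91, -0.415], [-1.0, -0.0, 0.002]]
wrist_force: [0.0, 0.2, -0.2]
width: 0.05
```

```bash
python3 -m jog '[{"tx":0,"ty":0,"tz":0,"yaw":0},{"tx":0,"ty":0,"tz":0,"yaw":0},{"tx":0,"ty":0,"tz":0,"yaw":0},{"tx":0,"ty":0,"tz":0,"yaw":0},{"tx":0,"ty":0,"tz":0,"yaw":0},{"tx":0,"ty":0,"tz":0,"yaw":0}]' 0 30
```

```text
time_s: 10.5
eef_pos: [0.4087, -0.2155, 0.0297]
tcp_rot: [[0.0, 0.416, 0.909], [-0.0, 0.909, -0.416], [-1.0, -0.0, 0.0]]
wrist_force: [-0.7, 0.4, 1.5]
width: 0.0118
```

```bash
python3 -m jog '[{"tx":0,"ty":0,"tz":0.02,"yaw":0},{"tx":0,"ty":0,"tz":0.035,"yaw":0},{"tx":0,"ty":0,"tz":0.045,"yaw":0},{"tx":0,"ty":0,"tz":0.045,"yaw":0},{"tx":0,"ty":0,"tz":0.025,"yaw":0},{"tx":0,"ty":0,"tz":0,"yaw":0},{"tx":0,"ty":0,"tz":0,"yaw":0}]'
python3 - <<'E'
from h import *
from station import ctrl
s=ctrl.read_state();print(s['time_s'],np.round(s['eef_pos'],4),np.round(s['qd'],3))
P=eyes.camera_params('wrist');im=eyes.camera('wrist');cv2.imwrite('pics/w4.png',im)
import pickle;pickle.dump({k:np.array(v) for k,v in P.items()},open('pics/w4.pkl','wb'))
b=eyes.camera('scene');cv2.imwrite('pics/s4.png',b)
E
```

```text
time_s: 11.2
eef_pos: [0.4079, -0.2151, 0.199]
tcp_rot: [[-0.001, 0.416, 0.909], [0.001, 0.909, -0.416], [-1.0, 0.0, -0.001]]
wrist_force: [-0.7, 0.4, -2.6]
width: 0.0119
11.2 [ 0.4079 -0.2151  0.199 ] [ 0.001  0.033 -0.001  0.026  0.     0.002  0.001]
```

View pics/w4.png

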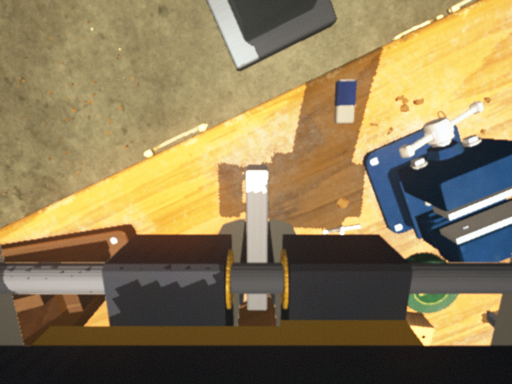

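View pics/s4.png

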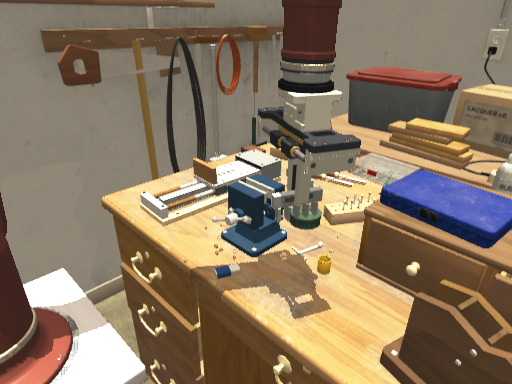

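```bash
python3 - <<'E'
from h import *
import pickle;P=pickle.load(open('pics/w4.pkl','rb'))
a=cv2.imread('pics/w4.png')
cv2.imwrite('pics/w4z.png',cv2.resize(a[160:235,225:290],None,fx=8,fy=8,interpolation=cv2.INTER_CUBIC))
R=np.array([[-.001,.416,.909],[.001,.909,-.416],[-1,0,-.001]]);p=np.array([.4079,-.2151,.199])
for uv in[(246,170),(268,170),(257,170)]:
    w=ray('wrist',uv,.199+.018,P);print(w,R.T@(w-p))
E
```

```text
[ 0.36691838 -0.20364889  0.217     ] [-0.01794757 -0.00663929 -0.04203396]
[ 0.37167764 -0.19319592  0.217     ] [-0.01794187  0.0048423  -0.04205623]
[ 0.36929794 -0.19842255  0.217     ] [-0.01794472 -0.00089865 -0.04204509]
```

View pics/w4z.png

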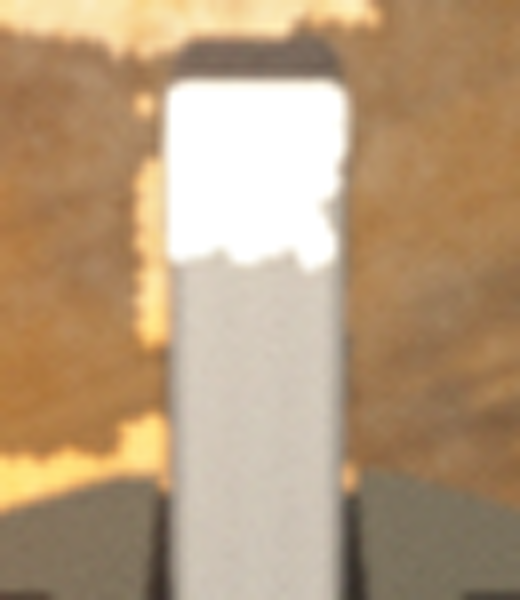

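```bash
python3 -m jog '[{"tx":0.008,"ty":0.016,"tz":0.02,"yaw":0.02},{"tx":0.016,"ty":0.03,"tz":0.02,"yaw":0.03},{"tx":0.016,"ty":0.036,"tz":0,"yaw":0.033},{"tx":0.018,"ty":0.04,"tz":0,"yaw":0.036},{"tx":0.018,"ty":0.04,"tz":0,"yaw":0.036},{"tx":0.018,"ty":0.04,"tz":0,"yaw":0.036},{"tx":0.018,"ty":0.04,"tz":0,"yaw":0.036},{"tx":0.018,"ty":0.04,"tz":0,"yaw":0.036},{"tx":0.018,"ty":0.04,"tz":0,"yaw":0.036},{"tx":0.018,"ty":0.036,"tz":0,"yaw":0.033},{"tx":0.016,"ty":0.03,"tz":-0.02,"yaw":0.028},{"tx":0.012,"ty":0.024,"tz":-0.02,"yaw":0.02}]'
python3 -m jog '[{"tx":0.001,"ty":0.004,"tz":-0.02,"yaw":0},{"tx":0,"ty":0,"tz":-0.02,"yaw":0},{"tx":0,"ty":0,"tz":-0.02,"yaw":0},{"tx":0,"ty":0,"tz":0,"yaw":0},{"tx":0,"ty":0,"tz":0,"yaw":0},{"tx":0,"ty":0,"tz":0,"yaw":0}]'
python3 - <<'E'
from h import *
from station import ctrl
s=ctrl.read_state();print(s['time_s'],np.round(s['eef_pos'],4),np.round(s['tcp_rot'],4).tolist(),np.round(s['qd'],3))
P=eyes.camera_params('wrist');im=eyes.camera('wrist');cv2.imwrite('pics/w5.png',im)
import pickle;pickle.dump({k:np.array(v) for k,v in P.items()},open('pics/w5.pkl','wb'))
E
```

```text
time_s: 12.5
eef_pos: [0.6024, 0.199, 0.1966]
tcp_rot: [[-0.003, 0.046, 0.999], [0.0, 0.999, -0.046], [-1.0, 0.0, -0.003]]
wrist_force: [0.5, -0.1, -2.1]
width: 0.0116
time_s: 13.1
eef_pos: [0.6041, 0.2007, 0.1401]
tcp_rot: [[0.001, 0.049, 0.999], [0.0, 0.999, -0.049], [-1.0, 0.0, 0.001]]
wrist_force: [-1.0, -0.5, -1.6]
width: 0.012
13.1 [0.6041 0.2007 0.1401] [[0.0008, 0.049, 0.9988], [0.0004, 0.9988, -0.049], [-1.0, 0.0005, 0.0008]] [-0.    -0.018 -0.    -0.007  0.    -0.001 -0.001]
```

View pics/w5.png

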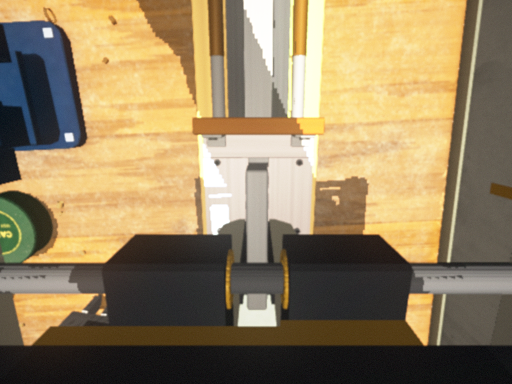

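```bash
python3 - <<'E'
import cv2
a=cv2.imread('pics/w5.png')
cv2.imwrite('pics/w5z.png',cv2.resize(a[110:240,188:330],None,fx=5.5,fy=4.5,interpolation=cv2.INTER_CUBIC))
E
```

```text
(no output)
```

View pics/w5z.png

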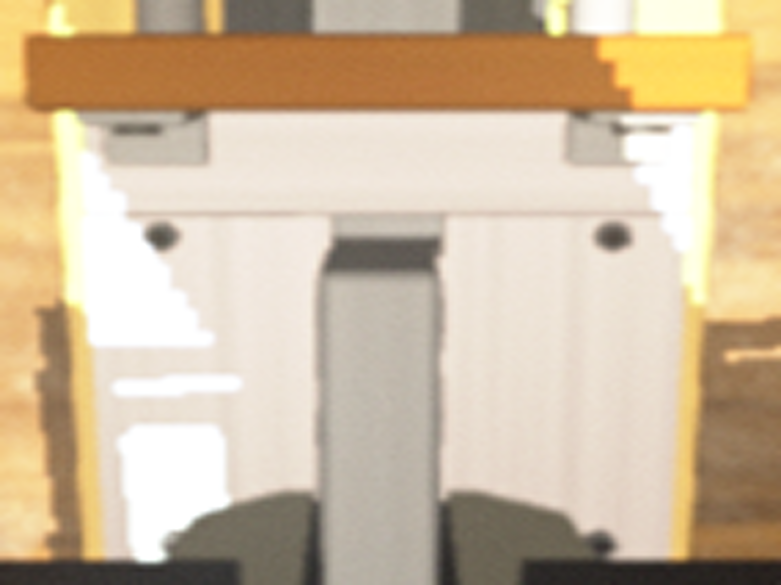

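```bash
python3 - <<'E'
from h import *
import pickle;P=pickle.load(open('pics/w5.pkl','rb'))
R=np.array([[.0008,.049,.9988],[.0004,.9988,-.049],[-1,.0005,.0008]]);p=np.array([.6041,.2007,.1401])
f=lambda n,u,v,z:print(n,np.round(1000*(R.T@(ray('wrist',(u/5.5+188-.4,v/4.5+110-.4),z,P)-p)),2))
f('key rear (exp y0,z-42)',382,271,.1401+.018)
f('slot1 rear edge: z -36',387.5,213,.054)
f('fence rear mid -70',389,33,.102);f('fence front -58',389,110,.102)
f('fence L',28,70,.102);f('fence R',750,70,.102)
f('screw',162,236,.054);f('screw',613,236,.054)
print(P['R'])
E
```

```text
key rear (exp y0,z-42) [-18.03  -0.79 -42.55]
slot1 rear edge: z -36 [ 86.07   0.28 -36.4 ]
fence rear mid -70 [ 38.05   0.13 -69.82]
fence front -58 [ 38.05   0.16 -58.28]
fence L [ 38.03 -45.25 -64.24]
fence R [ 38.07  45.56 -64.39]
screw [ 86.06 -35.82 -31.84]
screw [ 86.09  36.41 -31.95]
[[ 4.73370123e-02  9.98878565e-01  9.05258328e-04]
 [ 9.68479330e-01 -4.61182324e-02  2.44787452e-01]
 [ 2.44554688e-01 -1.07107827e-02 -9.69576342e-01]]
```

```bash
python3 -m jog '[{"tx":0,"ty":0.0011,"tz":-0.02,"yaw":0},{"tx":0,"ty":0,"tz":-0.02,"yaw":0},{"tx":0,"ty":0,"tz":-0.01,"yaw":0},{"tx":0,"ty":0,"tz":-0.004,"yaw":0},{"tx":0,"ty":0,"tz":-0.003,"yaw":0},{"tx":0,"ty":0,"tz":-0.002,"yaw":0},{"tx":0,"ty":0,"tz":-0.002,"yaw":0}]'
```

```text
time_s: 13.85
eef_pos: [0.6043, 0.2019, 0.0794]
tcp_rot: [[0.002, 0.049, 0.999], [0.001, 0.999, -0.049], [-1.0, 0.001, 0.002]]
wrist_force: [0.7, 0.4, -1.8]
width: 0.012
```

In the slots without contact. Continuing gently.

```bash
python3 -m jog '[{"tx":0,"ty":0,"tz":-0.003,"yaw":0},{"tx":0,"ty":0,"tz":-0.003,"yaw":0},{"tx":0,"ty":0,"tz":-0.002,"yaw":0},{"tx":0,"ty":0,"tz":-0.002,"yaw":0},{"tx":0,"ty":0,"tz":0,"yaw":0}]'
```

```text
time_s: 14.35
eef_pos: [0.6035, 0.2016, 0.0683]
tcp_rot: [[-0.0, 0.049, 0.999], [-0.0, 0.999, -0.049], [-1.0, -0.0, -0.0]]
wrist_force: [-0.0, -0.7, -1.2]
width: 0.0117
```

```bash
python3 -m jog '[{"tx":0,"ty":0,"tz":-0.003,"yaw":0},{"tx":0,"ty":0,"tz":-0.003,"yaw":0},{"tx":0,"ty":0,"tz":-0.002,"yaw":0},{"tx":0,"ty":0,"tz":-0.001,"yaw":0},{"tx":0,"ty":0,"tz":0,"yaw":0}]'
```

```text
time_s: 14.85
eef_pos: [0.6035, 0.2016, 0.0594]
tcp_rot: [[-0.0, 0.049, 0.999], [-0.0, 0.999, -0.049], [-1.0, -0.0, -0.0]]
wrist_force: [-1.0, 0.0, -1.4]
width: 0.0115
```

```bash
python3 -m jog '[{"tx":0,"ty":0,"tz":-0.001,"yaw":0},{"tx":0,"ty":0,"tz":-0.001,"yaw":0},{"tx":0,"ty":0,"tz":-0.001,"yaw":0},{"tx":0,"ty":0,"tz":0,"yaw":0}]'
```

```text
time_s: 15.25
eef_pos: [0.6037, 0.2017, 0.0578]
tcp_rot: [[0.0, 0.049, 0.999], [0.0, 0.999, -0.049], [-1.0, 0.0, 0.0]]
wrist_force: [-2.6, -0.2, 4.6]
width: 0.0117
```

```bash
python3 -m jog '[{"tx":0,"ty":0,"tz":0,"yaw":0},{"tx":0,"ty":0,"tz":0,"yaw":0},{"tx":0,"ty":0,"tz":0,"yaw":0},{"tx":0,"ty":0,"tz":0,"yaw":0}]' 0.035
python3 -m jog '[{"tx":0,"ty":0,"tz":0.01,"yaw":0},{"tx":0,"ty":0,"tz":0.03,"yaw":0},{"tx":0.01,"ty":0,"tz":0.04,"yaw":0},{"tx":0.03,"ty":0,"tz":0.04,"yaw":0},{"tx":0.02,"ty":0,"tz":0.02,"yaw":0},{"tx":0,"ty":0,"tz":0,"yaw":0},{"tx":0,"ty":0,"tz":0,"yaw":0}]' 0.08
python3 - <<'E'
from h import *
P=eyes.camera_params('wrist');im=eyes.camera('wrist');cv2.imwrite('pics/w6.png',im)
b=eyes.camera('scene');cv2.imwrite('pics/s6.png',cv2.resize(b[130:260,130:340],None,fx=3.6,fy=3.6,interpolation=cv2.INTER_CUBIC))
import pickle;pickle.dump({k:np.array(v) for k,v in P.items()},open('pics/w6.pkl','wb'))
E
```

```text
time_s: 15.65
eef_pos: [0.6037, 0.2017, 0.0564]
tcp_rot: [[-0.0, 0.049, 0.999], [-0.0, 0.999, -0.049], [-1.0, -0.0, -0.0]]
wrist_force: [-0.4, -0.3, -0.9]
width: 0.0344
time_s: 16.35
eef_pos: [0.6629, 0.2016, 0.1963]
tcp_rot: [[-0.001, 0.049, 0.999], [-0.0, 0.999, -0.049], [-1.0, -0.0, -0.001]]
wrist_force: [-0.3, -0.3, -0.4]
width: 0.0793
```

View pics/w6.png

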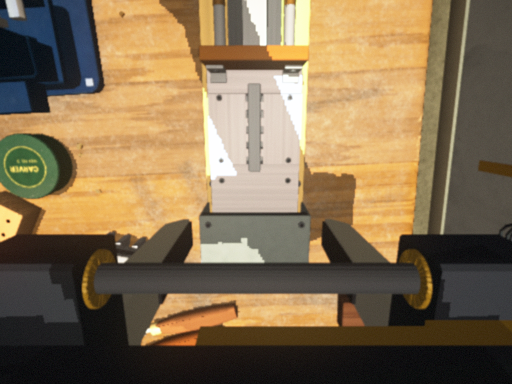

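View pics/s6.png

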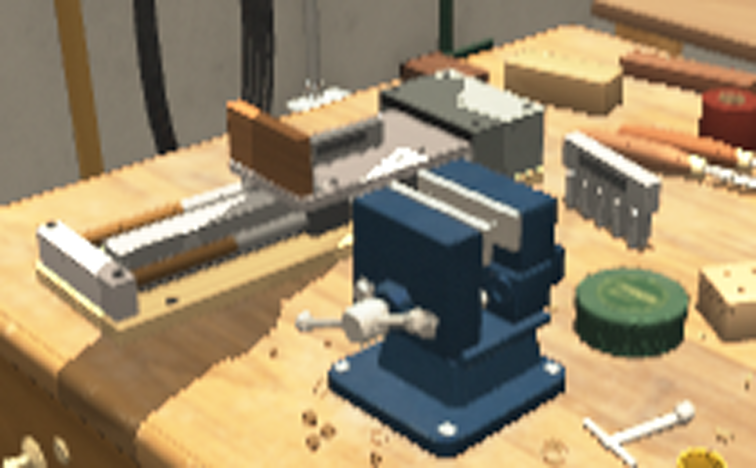

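The wrist picture shows the key's spine lying straight along the slot row (columns 248–261, rows 84–171). The scene picture shows it resting flat on the plate, upright.

```bash
python3 - <<'E'
from station import ctrl
s=ctrl.read_state();print(s['time_s'],s['wrist_force']);print(ctrl.sign_off())
E
```

```text
16.45 [ 0.18147545 -0.80711926  0.49608534]
the job is handed in; nothing more can be done
None
```

The sled is against its end stop and the lock key is seated in its slots. I handed the job in at about 16.5 s; no verdict is reported.

- **Sled:** It dragged at about 10 N through the wax and broke free. It then ran on at about 2 N and met the stop at 20 mm/s. The highest force I read on the stop was 13.5 N along the push, but I only read it at the end of each call. One more 3 mm of commanded push gave no further movement.
- **Key:** I took the comb whose spine measured 83–84 mm. The other one measured about 108 mm. I lowered it into the slots with no side contact. It first took load with the tool at 0.0578 m, within about 0.2 mm of the height expected for a fully home key. I then released it and lifted clear.
- **Last pictures:** The spine lies flat on the plate, upright and in line with the slot row, and the gripper is clear of everything. I did not re-measure the key's final centring or check where each bystander ended up. The ones in view look unmoved, and no contact with them showed in the force readings.
- **Disagreements:** My first move was refused because it held an empty row, and nothing moved. The wrist camera put the held key about 0.8 mm off the finger centre line to one side. I shifted the tool 1.1 mm to allow for that before lowering the key.

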